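Seal the sample vessel with the torque-limiting key

TASK

Close the sample vessel to its set tightness: stand the orange-handled torque key on the blue screw cap so that the slot in its foot drops fully over the cap's white rib, then turn clockwise until the cap is tight and the key's clutch gives way. Let it slip by some ten to twenty degrees and stop (it must never slip as much as thirty), then let go and leave the key standing upright, fully down on the cap. Press gently, and do not disturb the amber jar or the brass weight.

Things in the scene. Friction and masses are not known exactly. Their poses are not given: they have to be found in the camera images.
- key: Torque-limiting key, loose, 0.25 kg, 72 mm tall, starts upright on the bench. Origin: centre of the foot's underside; z up the axis; x along the handle bar. From below: slotted aluminium foot 0 to 20 mm, steel neck 28 mm across, handle 40 to 72 mm. White mark on the handle's black flange and red mark on the foot's rim line up before it slips.
- key_grip (a point): Centre of the key's handle, 56 mm above the key's origin on its axis; same axes. The handle is an orange flat-sided bar, 64 mm along x, 22 mm thick along y, 32 mm high: pinch its flat sides.
- key_slot (a point): Mouth of the slot in the key's foot, on the axis at the underside (the key's origin). Slot 12.5 mm wide, 12 mm deep, open at both ends, between two jaws (together 50 mm along the slot, 46 mm across) under a 60 mm disc. It runs along the handle bar (the key's x) until the clutch slips.
- key_clutch (a joint): Slip of the key's clutch in rad: 0 at the start; grows as the handle slips clockwise (seen from above) past the foot, and keeps its value when left alone. It slips only at about 0.32 N m between handle and foot.
- vessel: Sample vessel, fixed: dark plate 110 mm square, white pot, blue screw cap 74 mm across, 79 to 100 mm up. Origin: under its centre at bench level, z up. The cap turns clockwise against light friction (about 0.08 N m) through 0.3 to 0.8 rad, not measured, until it is hard against its seal; then it holds and the key slips.
- rib_top (a point): Centre of the top of the cap's white straight rib, 110 mm above the bench; the rib is 44 mm long, 9 mm wide, 10 mm high. It turns with the cap and its direction is not measured (this point's axes are the vessel's): at the start its length lies within 0.9 rad (52 degrees), either way, of the vessel's x axis.
- cap_top (a point): Centre of the cap's flat top at the foot of the rib, 100 mm above the bench, on the vessel's axis. The key is fully seated when its origin is here, the foot's underside on the cap; resting on the rib instead it is 10 mm higher.
- bottle: Small amber glass jar with black lid, 44 mm across, 85 mm tall, loose; origin under its centre. Leave alone.
- weight: Brass calibration weight, 28 mm across, 42 mm tall, loose; origin under its centre. Leave alone. (A laboratory balance, 69 mm high, with a weighing boat on it stands beyond it, out of the way.)
Not all that is in view belongs to the job. What is shaped like the vessel but green or turquoise is not meant.

How it is judged:
On the way, in this order (a step that is already met when the one before it is completed fails the run):
1. the key's slot is fully down over the rib, clutch not yet slipped (horizontal distance between key and cap_top below 0.006 m and z of key in the frame of cap_top between -0.004 and 0.004 m and angle between key's own z axis and vertical below 0.12 rad and value of joint key_clutch below 0.05 rad), for 0.1 s.
2. with the key down on the rib, the clutch has slipped clockwise (value of joint key_clutch above 0.08 rad and horizontal distance between key and cap_top below 0.007 m and z of key in the frame of cap_top below 0.005 m), for 0.1 s.
At the end, for the whole second after the job is handed in: The clutch has slipped clockwise by more than 0.08 rad (about 5 degrees) and less than 0.524 rad (30 degrees), and the key stands at rest on the cap, released, upright within 0.1 rad, its underside within 4 mm of the cap's top and within 7 mm of the axis (value of joint key_clutch between 0.08 and 0.524 rad and horizontal distance between key and cap_top below 0.007 m and z of key in the frame of cap_top below 0.004 m and angle between key's own z axis and vertical below 0.1 rad and linear speed of key below 0.02 m/s); the robot touches nothing.
It fails at once if the clutch slips 30 degrees (0.524 rad) or more, either way (value of joint key_clutch above 0.524 rad or value of joint key_clutch below -0.524 rad).
It fails at once if the key is pressed or knocked against the vessel with more than 35 N (contact force between key and vessel above 35 N).
It fails at once if the amber jar or the brass weight is moved more than 30 mm or tipped (distance of any of bottle, weight from where it was at the start of the episode above 0.03 m or angle between any of bottle, weight's own z axis and vertical above 0.5 rad).
It also fails if it takes over 72 s, if anything falls off the work surface, if the arm or the gripper's body presses on something with over 40 N, if the wrist force passes 120 N, or if a joint passes its speed limit or range.

ROBOT

A 7-joint arm with a two-finger parallel gripper is mounted at the origin on the work surface. World frame = base frame: x ahead of the robot, y to its left, z up, the work surface at z = 0. Lengths are in m, angles in rad, forces in N, time in s.
With the tool pointing down it reaches from about 0.4 to 0.85 m from the base axis. Payload 4.5 kg.
Tool frame: the origin (TCP) lies midway between the tips of the shut fingers; the grasp point (between the pads) lies 19 mm behind it (env.hold_point_z is the distance from the TCP to the grasp point, in m); z points along the fingers, y is the line along which they close (so a half turn about z gives the same grasp; the last joint's range is limited). The gripper opens to 85 mm and grips with 20 to 120 N. Pads are 22 mm wide; open, the fingers measure 114 mm over their backs; the gripper's body (76 mm by 85 mm) begins 54 mm behind the grasp point. The pads swing forward as they close: fully open they stand 13 mm farther back than shut.
Start: joints at [1.174, 0.689, -0.195, 1.565, 0.157, 0.902, -0.215], TCP at [0.261, -0.568, 0.231] pointing down, gripper open.
Joint ranges: [-3.01, 3.01], [-0.46, 2.08], [-1.47, 1.51], [0.13, 2.56], [-1, 4.14], [0.04, 2.09], [-2.66, 2.66]. Speed limits (rad/s): [2.57, 2.57, 3.14, 3.14, 3.14, 3.14, 3.14].

INTERFACE

Orientations are given as [roll, pitch, yaw] about the fixed x, y, z axes, in that order (R = Rz(yaw) Ry(pitch) Rx(roll)).
In Python, from bench import telemetry, cams, order, env gives the robot as it stands.
- The arm moves only by the tool apply_moves, never from a script. Its argument "targets" is a list of rows, each a list of 5 numbers: the shift along the tool's x, y, z in units of 40 mm (1.0 is 40 mm), then the turn about the tool's z in degrees, then the closure, from -1 (fully open) to 1 (shut). A call has 1 to 12 rows; each row shifts and turns the commanded pose from where the row before left it, along the tool's axes as they then stand; what a row does not reach is not made up. A row lasts 1/10 s, in which the tool goes at most 50 mm and 8.59 degrees, less where a joint would pass 70% of its speed; a pose out of reach is approached as far as the arm can. A call is refused whole if a number of a shift passes 1 or a number of a turn 8.59, either way. A call with a gripper value outside its range is refused whole. The fingers move at their own pace and stop on an object; "grip_force" is the grip in N (left out, the last holds). Time passes only in rows, so rows that do not move let the fingers close. It gives the time, the measured TCP pose, the force, the opening and the grip force at its end, in the units of the state.
- telemetry.get_state(): the state, without advancing time (a new reading comes with each control period).
- cams.snapshot(name): name is "scene" or "top" or "wrist"; returns the picture (480x640x3 uint8, red, green, blue); there is no depth.
- cams.calibration(name): a dict with "camera_matrix" (3x3 intrinsics, pixels), "R" (3x3) and "t" (3): a world point X has camera coordinates R X + t; the wrist camera has in their place "tool_from_camera" (4x4, takes a point from camera to tool coordinates, whose origin is the TCP and whose axes are the flange's). Camera axes: x right, y down, z forward; pixel columns grow to the right and rows downward; lengths in m; the calibration is good to about 2 mm. A picture is of the moment at which its call begins: read the wrist's pose just before it. calibration takes no time and is no camera call.
- order.job_done(): hands the job in; it is judged then, once.
The state is a dict: "t": time; "joints": joint angles; "qvel": joint speeds; "effort": joint torques, N m; "tool_pos": TCP position; "orientation": TCP orientation; "ft_force": force on the tool from outside, world axes, zero at the start; "wrist_torque": the same for the moment, N m; "grip_width": finger opening in m; "finger_force": force on a finger pad.
Only numpy, scipy, OpenCV 4.12 (cv2) and the standard library are available. Lean on these libraries where they do the work, as an engineer would, in place of code of your own. Each camera call takes 0.05 s, during which the arm holds its last target. There are 200 camera calls.

## Working session

There is one attempt and no reset: what is moved stays moved. The work goes in short steps, Python scripts to look and compute and a tool call to move; the robot and the scene stay as the last step left them, time stands still between calls to the robot, and variables do not carry over. Pictures are saved under pics/ and viewed, at most 10 in all, crops included, and the job is handed in when it is done.

Besides the shell and the picture viewer there is one more tool, called after ">>>" by a JSON object that holds its "name" and its "arguments", one argument or row to a line. apply_moves: Moves the arm, as the interface text tells. Its arguments: {"type":"object","properties":{"targets":{"type":"array","items":{"type":"array","items":{"type":"number"}}},"grip_force":{"type":"number"}},"required":["targets"]}

```bash
mkdir -p pics
python3 - <<'E'
from bench import telemetry, cams, order, env
import cv2,numpy as np
s=telemetry.get_state();print({k:np.round(v,3).tolist() for k,v in s.items()})
print(env.hold_point_z)
for n in("scene","top","wrist"):
    c=cams.calibration(n);print(n,{k:np.round(v,4).tolist() for k,v in c.items()})
    cv2.imwrite(f"pics/{n}0.png",cams.snapshot(n)[:,:,::-1])
E
```

```text
{'t': 0.0, 'joints': [1.174, 0.69, -0.195, 1.566, 0.157, 0.903, -0.215], 'qvel': [-0.0, 0.001, 0.0, 0.001, 0.0, 0.001, 0.001], 'effort': [-0.0, -53.961, -1.266, -15.854, 0.009, 0.01, -0.0], 'tool_pos': [0.261, -0.567, 0.23], 'orientation': [-3.14, 0.0, 0.431], 'ft_force': [0.341, -1.061, 0.53], 'wrist_torque': [0.021, 0.014, 0.011], 'finger_force': 0.0, 'grip_width': 0.086}
0.0187
scene {'camera_matrix': [[479.1443, 0.0, 322.4512], [0.0, 479.1443, 240.1758], [0.0, 0.0, 1.0]], 'R': [[0.2486, 0.9686, -0.0096], [0.6583, -0.1762, -0.7318], [-0.7105, 0.1756, -0.6814]], 't': [-0.1693, -0.2944, 1.3025]}
top {'camera_matrix': [[595.2308, 0.0, 315.8235], [0.0, 595.2308, 244.9954], [0.0, 0.0, 1.0]], 'R': [[-0.016, -0.9999, -0.001], [-0.9848, 0.0159, -0.173], [0.173, -0.0018, -0.9849]], 't': [0.0411, 0.571, 1.1636]}
wrist {'camera_matrix': [[386.8486, 0.0, 327.0422], [0.0, 386.8486, 240.3244], [0.0, 0.0, 1.0]], 'tool_from_camera': [[0.0006, -0.9648, -0.2631, 0.0673], [1.0, 0.0005, 0.0003, 0.0008], [-0.0001, -0.2631, 0.9648, -0.1437], [0.0, 0.0, 0.0, 1.0]]}
```

View pics/top0.png

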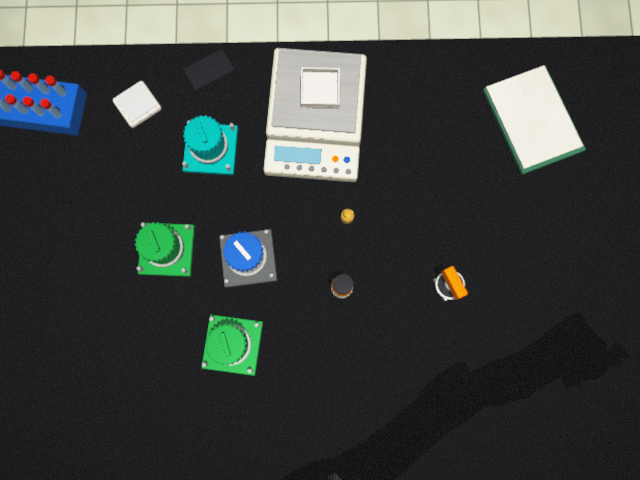

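View pics/scene0.png

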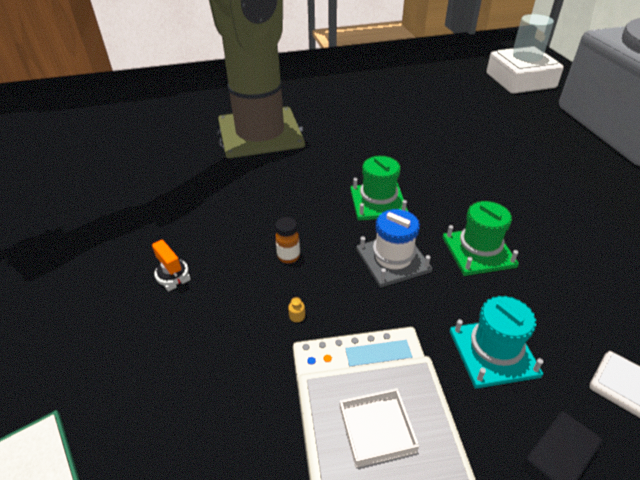

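The top view shows the key's orange handle at (453,283), the blue cap with its white rib at (243,250), the jar at (342,286) and the weight at (347,215). The scene view agrees. Next I'll measure these points.

```bash
cat > h.py <<'E'
from bench import telemetry, cams, order, env
import cv2,numpy as np
from scipy.spatial.transform import Rotation as Ro
def pose():
    s=telemetry.get_state();T=np.eye(4);T[:3,:3]=Ro.from_euler('xyz',s['orientation']).as_matrix();T[:3,3]=s['tool_pos'];return T
def cam(n,T=None):
    c=cams.calibration(n);K=c["camera_matrix"]
    if n=="wrist":
        M=T@np.array(c["tool_from_camera"]);return np.array(K),M[:3,:3],M[:3,3]
    R=np.array(c["R"]);return np.array(K),R.T,-R.T@np.array(c["t"])
def cast(C,px,z):
    K,R,o=C;px=np.atleast_2d(np.asarray(px,float))
    d=(R@np.linalg.inv(K)@np.c_[px,np.ones(len(px))].T).T
    return o+d*((z-o[2])/d[:,2])[:,None]
def blob(mask,near=None,minA=15):
    n,l,st,ce=cv2.connectedComponentsWithStats(mask.astype(np.uint8))
    ids=[i for i in range(1,n) if st[i,4]>=minA]
    i=min(ids,key=lambda i:np.hypot(*(ce[i]-near))) if near is not None else max(ids,key=lambda i:st[i,4])
    ys,xs=np.where(l==i);return np.c_[xs,ys]
def rect(C,px,z):
    P=cast(C,px,z)[:,:2]; (c,wh,a)=cv2.minAreaRect(P.astype(np.float32)*1000)
    e=np.linalg.eigh(np.cov(P.T))[1][:,1]
    b=cv2.boxPoints((c,wh,a)); e2=max([b[1]-b[0],b[2]-b[1]],key=np.linalg.norm)
    f=lambda v:(np.degrees(np.arctan2(v[1],v[0]))+90)%180-90
    return dict(c=np.round(c,1),mean=np.round(P.mean(0)*1000,1),wh=np.round(wh,1),ang=round(f(e2),1),angpca=round(f(e),1))
def orange(h):return (h[...,0]>5)&(h[...,0]<20)&(h[...,1]>180)&(h[...,2]>150)
def blue(h):return (h[...,0]>100)&(h[...,0]<125)&(h[...,1]>140)&(h[...,2]>60)
def white(h):return (h[...,1]<50)&(h[...,2]>190)
E
python3 - <<'E'
from h import *
im=cv2.imread('pics/top0.png');h=cv2.cvtColor(im,cv2.COLOR_BGR2HSV);C=cam("top")
print(C[2])
print('handle',rect(C,blob(orange(h),(453,283)),.072))
b=blob(blue(h),(243,250));print('cap',rect(C,b,.1))
print('rib',rect(C,blob(white(h),(243,250)),.110))
print('jar',cast(C,[(343,282)],.085),'wt',cast(C,[(347,212)],.042))
im=cv2.imread('pics/scene0.png');h=cv2.cvtColor(im,cv2.COLOR_BGR2HSV);C=cam("scene")
print('rib s',rect(C,blob(white(h),(398,219)),.110))
print('handle s',rect(C,blob(orange(h),(166,257)),.064))
E
```

```text
[0.36156448 0.03404766 1.2449333 ]
handle {'c': array([ 489.7, -242.7]), 'mean': array([ 489.5, -243.9]), 'wh': array([63.9, 22.6]), 'ang': np.float32(25.0), 'angpca': np.float64(24.7)}
cap {'c': array([553.3, 174.2]), 'mean': array([553.1, 174.5]), 'wh': array([76.7, 75.6]), 'ang': np.float32(57.9), 'angpca': np.float64(1.4)}
rib {'c': array([553.3, 175.4]), 'mean': array([553.4, 175.4]), 'wh': array([44.6,  9.4]), 'ang': np.float32(39.3), 'angpca': np.float64(39.8)}
jar [[ 0.49097869 -0.02005356  0.085     ]] wt [[ 0.6412753  -0.03381989  0.042     ]]
rib s {'c': array([554.8, 174.1]), 'mean': array([554.8, 173.9]), 'wh': array([43.3, 11.5]), 'ang': np.float32(40.5), 'angpca': np.float64(39.6)}
handle s {'c': array([ 495.2, -242.7]), 'mean': array([ 495.7, -242.9]), 'wh': array([93.4, 28. ]), 'ang': np.float32(24.4), 'angpca': np.float64(20.5)}
```

View pics/wrist0.png

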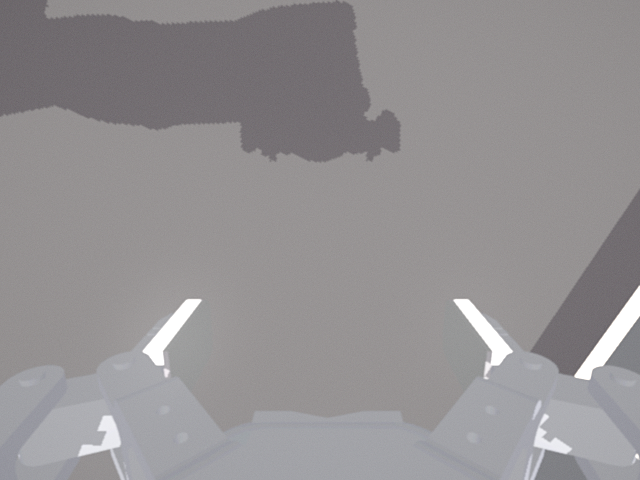

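The wrist view shows only the open fingers and the bench. The tool yaw of 24.7° already matches the handle's 24.8°, so I'll move to hover above the key.

>>> {"name": "apply_moves", "arguments": {
  "targets": [
    [0.86,-0.5,0.15,0,-1],
    [0.86,-0.5,0.15,0,-1],
    [0.86,-0.5,0.15,0,-1],
    [0.86,-0.5,0.15,0,-1],
    [0.86,-0.5,0.15,0,-1],
    [0.86,-0.5,0.15,0,-1],
    [0.86,-0.5,0.15,0,-1],
    [0.86,-0.5,0.15,0,-1],
    [0.86,-0.48,0.15,0,-1],
    [0.83,-0.48,0.15,0,-1],
    [0,0,0,0,-1],
    [0,0,0,0,-1]
  ],
  "grip_force": 40
}}

```text
t: 1.35
tool_pos: [0.49, -0.2433, 0.171]
orientation: [-3.141, 0.0, 0.434]
ft_force: [-1.4, -1.2, 0.3]
grip_width: 0.0854
finger_force: 0.0
```

```bash
cat > k.py <<'E'
from h import *
import sys
T=pose();im=cams.snapshot("wrist")[:,:,::-1].copy();cv2.imwrite(sys.argv[1],im)
h=cv2.cvtColor(im,cv2.COLOR_BGR2HSV);C=cam("wrist",T)
s=telemetry.get_state();print(s['t'],T[:3,3],np.degrees(s['orientation']),s['qvel'])
b=blob(orange(h));print(len(b),b.mean(0),b.min(0),b.max(0));print(rect(C,b,float(sys.argv[2])))
E
python3 k.py pics/w1.png .072
```

```text
1.4 [ 0.48998326 -0.243309    0.17096465] [1.79997064e+02 6.42231729e-02 2.46839928e+01] [ 2.78401146e-02 -4.01135653e-03  1.86957821e-02  1.15713831e-03
 -1.67048604e-03  6.51039177e-05 -4.79378776e-04]Traceback (most recent call last):
  File "k.py", line 6, in <module>
    b=blob(orange(h));print(len(b),b.mean(0),b.min(0),b.max(0));print(rect(C,b,float(sys.argv[2])))
  File "h.py", line 18, in blob
    i=min(ids,key=lambda i:np.hypot(*(ce[i]-near))) if near is not None else max(ids,key=lambda i:st[i,4])
                                                                             ~~~^^^^^^^^^^^^^^^^^^^^^^^^^^
ValueError: max() iterable argument is empty
```

View pics/w1.png

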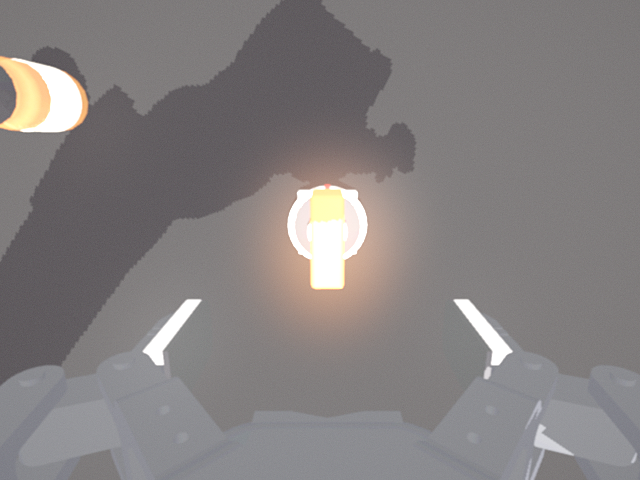

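The glare washes out the colour mask. By eye the handle spans columns 311–344 and rows 190–288, so it is centred at about (327,239), under the TCP and aligned with the tool's x. At 98 px ≈ 63 mm and 33 px ≈ 21 mm, its size checks out. I'll descend and grip.

>>> {"name": "apply_moves", "arguments": {
  "targets": [
    [0,0,0.6,0,-1],
    [0,0,0.6,0,-1],
    [0,0,0.6,0,-1],
    [0,0,0.6,0,-1],
    [0,0,0.5,0,-1],
    [0,0,0.28,0,-1],
    [0,0,0,0,-1],
    [0,0,0,0,1],
    [0,0,0,0,1],
    [0,0,0,0,1],
    [0,0,0,0,1],
    [0,0,0,0,1]
  ],
  "grip_force": 50
}}

```text
t: 2.6
tool_pos: [0.4899, -0.2446, 0.0447]
orientation: [3.141, -0.001, 0.431]
ft_force: [-0.0, 0.6, 3.8]
grip_width: 0.0213
finger_force: 54.9
```

>>> {"name": "apply_moves", "arguments": {
  "targets": [
    [0,0,0,0,1],
    [0,0,0,0,1],
    [0,0,0,0,1],
    [0,0,0,0,1]
  ]
}}

```text
t: 3.0
tool_pos: [0.4899, -0.2445, 0.0446]
orientation: [3.141, -0.0, 0.431]
ft_force: [-0.8, 1.8, 5.1]
grip_width: 0.0212
finger_force: 55.1
```

>>> {"name": "apply_moves", "arguments": {
  "targets": [
    [0,0,-0.3,0,1],
    [0,0,-0.7,0,1],
    [0,0,-0.9,0,1],
    [0,0,-0.9,0,1],
    [0,0,-0.84,0,1],
    [0.2,-0.4,0,0,1],
    [0.35,-0.8,0,0,1],
    [0.4,-0.9,0,0,1],
    [0.4,-0.9,0,0,1],
    [0.4,-0.9,0,0,1],
    [0.4,-0.9,0,0,1],
    [0.4,-0.9,0,0,1]
  ]
}}

```text
t: 4.2
tool_pos: [0.4865, 0.0068, 0.19]
orientation: [-3.141, 0.0, 0.431]
ft_force: [-0.2, 0.9, -3.0]
grip_width: 0.021
finger_force: 54.1
```

>>> {"name": "apply_moves", "arguments": {
  "targets": [
    [0.4,-0.9,0,0,1],
    [0.35,-0.9,0,0,1],
    [0.35,-0.8,0,0,1],
    [0,-0.5,0,0,1],
    [0,0,0,-7.4,1],
    [0,0,0,-7.4,1],
    [0,0,0,0,1],
    [0,0,0,0,1],
    [0,0,0,0,1]
  ]
}}

```text
t: 5.1
tool_pos: [0.4753, 0.136, 0.1898]
orientation: [3.141, 0.0, 0.686]
ft_force: [-0.5, -0.4, -2.0]
grip_width: 0.0207
finger_force: 54.2
```

Run:
```python
from h import *
T=pose();im=cams.snapshot("wrist")[:,:,::-1].copy();cv2.imwrite("pics/w2.png",im)
h=cv2.cvtColor(im,cv2.COLOR_BGR2HSV);C=cam("wrist",T)
np.save('T2.npy',T)
s=telemetry.get_state();print(s['t'],T[:3,3],np.degrees(s['orientation']),np.abs(s['qvel']).max(),s['joints'])
K,R,o=C
for p in [(.5535,.175,.11)]:
    q=R.T@(np.array(p)-o);u=K@q/q[2];print('expected rib px',u)
b=blob(white(h),u[:2],100);print(len(b),b.mean(0),b.min(0),b.max(0));print(rect(C,b,.11))
```

```text
5.15 [0.47526371 0.13600859 0.18978819] [1.79988951e+02 7.44724929e-03 3.93640129e+01] 0.005842804359388031 [-0.29877097  0.58523195 -0.11532966  1.99968809  0.11979138  0.56304814
 -1.38024445]
expected rib px [360.8278319  100.26076489   1.        ]
1430 [362.23426573  97.67342657] [354  55] [371 140]
{'c': array([554.6, 174.9]), 'mean': array([554.8, 175.1]), 'wh': array([43.6,  9.1]), 'ang': np.float32(39.8), 'angpca': np.float64(39.6)}
```

View pics/w2.png

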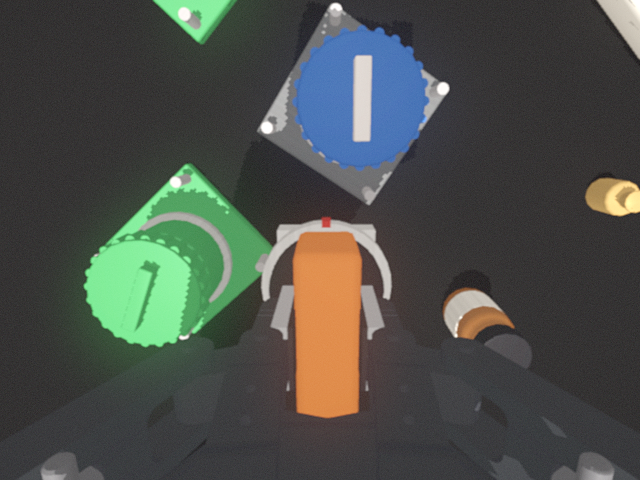

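The cap and its vertical white rib are at (362,98). The held key's disc spans columns 263–391 with the red mark at (326,222). I'll measure the key in this same picture so the camera bias cancels.

Run:
```python
from h import *
T=np.load('T2.npy');C=cam("wrist",T);im=cv2.imread('pics/w2.png');h=cv2.cvtColor(im,cv2.COLOR_BGR2HSV)
Ti=np.linalg.inv(T);tl=lambda P:np.round((Ti[:3,:3]@(P.T)+Ti[:3,3:]).T*1000,1).tolist()
kz=T[2,3]-.0446
b=blob((h[...,1]>150)&(h[...,0]<16)&(h[...,2]>120),(328,310),300)
for r in (265,300,330,360,390):
    x=b[b[:,1]==r,0];print(r,x.min(),x.max(),tl(cast(C,[((x.min()+x.max())/2,r)],kz+.072)))
print('disc top edge',tl(cast(C,[(327,219),(263,290),(391,290)],kz+.02)))
red=blob((h[...,1]>150)&((h[...,0]<4)|(h[...,0]>174))&(h[...,2]>120),(326,222),10);print(red.mean(0),tl(cast(C,[red.mean(0)],kz+.018)))
w=blob(white(h),(362,98),100)
e=blob(blue(h),(362,98),300);(c,r)=cv2.minEnclosingCircle(e.astype(np.int32));print('rib tool',tl(cast(C,[w.mean(0)],.11)),'cap',c,r,tl(cast(C,[c],.1)))
```

```text
265 293 361 [[27.2, 1.0, -27.4]]
300 294 360 [[15.2, 1.0, -27.4]]
330 295 358 [[4.4, 0.8, -27.4]]
360 296 358 [[-6.9, 1.0, -27.4]]
390 296 358 [[-18.7, 1.0, -27.4]]
disc top edge [[31.0, 1.0, 24.6], [-2.9, -28.9, 24.6], [-2.9, 30.9, 24.6]]
[325.64788732 221.08450704] [[29.6, 0.4, 26.6]]
rib tool [[86.6, 20.1, 79.8]] cap (361.0, 97.0) 72.53285217285156 [[87.8, 20.3, 89.8]]
```

>>> {"name": "apply_moves", "arguments": {
  "targets": [
    [0.4,0.08,0,-0.3,1],
    [0.6,0.14,0,0,1],
    [0.6,0.14,0,0,1],
    [0.4,0.1,0,0,1],
    [0.15,0.02,0.1,0,1],
    [0,0,0.3,0,1],
    [0,0,0.25,0,1],
    [0,0,0.1,0,1],
    [0,0,0,0,1],
    [0,0,0,0,1],
    [0,0,0,0,1]
  ]
}}

```text
t: 6.25
tool_pos: [0.5539, 0.1765, 0.1601]
orientation: [3.141, -0.001, 0.694]
ft_force: [-0.5, 0.5, -2.8]
grip_width: 0.0213
finger_force: 54.2
```

Run:
```python
from h import *
T=np.load('T2.npy');p=pose()
print(np.round(np.linalg.inv(T)@p[:,3],4),telemetry.get_state()['orientation'],telemetry.get_state()['ft_force'])
```

```text
[0.0865 0.0185 0.0297 1.    ] [ 3.14127687e+00 -7.03161042e-04  6.94236512e-01] [-0.54615529  0.53799965 -2.78817754]
```

>>> {"name": "apply_moves", "arguments": {
  "targets": [
    [0,0.02,0,0,1],
    [0,0,0.05,0,1],
    [0,0,0.05,0,1],
    [0,0,0.03,0,1],
    [0,0,0.03,0,1],
    [0,0,0.03,0,1],
    [0,0,0,0,1]
  ]
}}

```text
t: 6.95
tool_pos: [0.5541, 0.1759, 0.1519]
orientation: [-3.142, 0.0, 0.694]
ft_force: [-0.1, -0.4, -1.5]
grip_width: 0.0208
finger_force: 54.2
```

>>> {"name": "apply_moves", "arguments": {
  "targets": [
    [0,0,0.04,0,1],
    [0,0,0.04,0,1],
    [0,0,0.04,0,1],
    [0,0,0.03,0,1],
    [0,0,0.02,0,1],
    [0,0,0,0,1],
    [0,0,0,0,1]
  ]
}}

```text
t: 7.65
tool_pos: [0.5542, 0.1759, 0.1453]
orientation: [3.142, -0.0, 0.694]
ft_force: [-0.1, 0.7, -3.1]
grip_width: 0.0213
finger_force: 54.2
```

>>> {"name": "apply_moves", "arguments": {
  "targets": [
    [0,0,0.02,0,1],
    [0,0,0.01,0,1],
    [0,0,0,0,1],
    [0,0,0,0,1]
  ]
}}

```text
t: 8.05
tool_pos: [0.5544, 0.176, 0.1446]
orientation: [3.141, -0.001, 0.694]
ft_force: [-1.7, -0.8, 5.1]
grip_width: 0.0211
finger_force: 55.1
```

Seated: the TCP is at the same height above the key's base as at the grasp, with a light contact force. I'll raise the grip force and turn clockwise while watching the moment.

>>> {"name": "apply_moves", "arguments": {
  "targets": [
    [0,0,0,0,1],
    [0,0,0,0,1],
    [0,0,0,3,1],
    [0,0,0,3,1],
    [0,0,0,3,1],
    [0,0,0,3,1],
    [0,0,0,0,1]
  ],
  "grip_force": 80
}}

```text
t: 8.75
tool_pos: [0.5554, 0.1759, 0.1446]
orientation: [3.14, -0.002, 0.485]
ft_force: [1.1, -0.3, 4.0]
grip_width: 0.0207
finger_force: 81.5
```

```bash
cat > q.py <<'E'
from bench import telemetry
import numpy as np
s=telemetry.get_state();print(s['t'],'yaw',np.degrees(s['orientation'][2]).round(2),'F',np.round(s['ft_force'],2),'M',np.round(s['wrist_torque'],3),'j7',s['joints'][6],'e7',s['effort'][6],s['tool_pos'])
E
python3 q.py
```

```text
8.75 yaw 27.76 F [ 1.12 -0.32  3.97] M [-0.291 -0.265 -0.034] j7 -1.526605179719266 e7 -0.21843080408871174 [0.55543887 0.17586145 0.14463978]
```

>>> {"name": "apply_moves", "arguments": {
  "targets": [
    [0,0,0,3,1],
    [0,0,0,3,1],
    [0,0,0,0,1]
  ]
}}

```text
t: 9.05
tool_pos: [0.5554, 0.1757, 0.1446]
orientation: [3.141, -0.002, 0.381]
ft_force: [1.3, -1.3, 5.1]
grip_width: 0.0206
finger_force: 81.7
```

```bash
python3 q.py
```

```text
9.05 yaw 21.81 F [ 1.32 -1.34  5.07] M [-0.478 -0.353  0.042] j7 -1.5978248177310368 e7 -0.2191217802464962 [0.55538679 0.17565923 0.14459588]
```

>>> {"name": "apply_moves", "arguments": {
  "targets": [
    [0,0,0,3,1],
    [0,0,0,3,1],
    [0,0,0,0,1]
  ]
}}

```text
t: 9.35
tool_pos: [0.5553, 0.1755, 0.1446]
orientation: [3.141, -0.002, 0.276]
ft_force: [0.6, -1.2, 5.4]
grip_width: 0.0205
finger_force: 81.7
```

```bash
python3 q.py
```

```text
9.35 yaw 15.82 F [ 0.64 -1.24  5.35] M [-0.505 -0.307 -0.019] j7 -1.6693540609571371 e7 -0.18464442808181047 [0.55534464 0.17547465 0.144613  ]
```

```bash
cat >> q.py <<'E'
from h import *
import glob
T=pose();im=cams.snapshot("wrist")[:,:,::-1].copy();n=f"pics/m{len(glob.glob('pics/m*'))}.png";cv2.imwrite(n,im)
h=cv2.cvtColor(im,cv2.COLOR_BGR2HSV);C=cam("wrist",T);Ti=np.linalg.inv(T)
m=(h[...,1]>130)&((h[...,0]<4)|(h[...,0]>174))&(h[...,2]>90);m[:195]=0;m[300:]=0;m[:,:230]=0;m[:,430:]=0
try:
    r=blob(m,(326,222),8);P=Ti@np.r_[cast(C,[r.mean(0)],T[2,3]-.0446+.018)[0],1]
    print(n,'red',len(r),r.mean(0),P[:2]*1000,'slip deg',np.degrees(np.arctan2(P[1]-.0009,P[0]-.001))+1)
except ValueError: print(n,'no red')
E
python3 q.py
```

```text
9.35 yaw 15.82 F [ 0.64 -1.24  5.35] M [-0.505 -0.307 -0.019] j7 -1.6693540609571371 e7 -0.18464442808181047 [0.55534464 0.17547465 0.144613  ]
pics/m0.png red 63 [326. 222.] [29.51878948  0.27728767] slip deg -0.25086374384311316
```

The red mark is readable and shows no slip yet, so I'll continue.

>>> {"name": "apply_moves", "arguments": {
  "targets": [
    [0,0,0,3,1],
    [0,0,0,3,1],
    [0,0,0,0,1]
  ]
}}

```text
t: 9.7
tool_pos: [0.5553, 0.1753, 0.1446]
orientation: [3.141, -0.002, 0.171]
ft_force: [1.3, -1.4, 5.5]
grip_width: 0.0206
finger_force: 81.8
```

```bash
python3 q.py
```

```text
9.7 yaw 9.81 F [ 1.26 -1.36  5.49] M [-0.635 -0.223 -0.034] j7 -1.7408347223915777 e7 -0.18267057370394468 [0.55528007 0.1753244  0.14460135]
pics/m1.png red 63 [326. 222.] [29.59063492  0.18928431] slip deg -0.42398464476280906
```

>>> {"name": "apply_moves", "arguments": {
  "targets": [
    [0,0,0,3,1],
    [0,0,0,3,1],
    [0,0,0,0,1]
  ]
}}

```text
t: 10.05
tool_pos: [0.5552, 0.1751, 0.1446]
orientation: [3.141, -0.002, 0.066]
ft_force: [0.6, -2.1, 5.9]
grip_width: 0.0207
finger_force: 81.8
```

```bash
python3 q.py
```

```text
10.05 yaw 3.81 F [ 0.61 -2.06  5.88] M [-0.622 -0.224  0.005] j7 -1.8121620717494358 e7 -0.1800534501671791 [0.55520594 0.17514903 0.14459695]
pics/m2.png red 62 [326.0483871  221.93548387] [29.68270384  0.11612766] slip deg -0.5654521511049677
```

>>> {"name": "apply_moves", "arguments": {
  "targets": [
    [0,0,0,3,1],
    [0,0,0,3,1],
    [0,0,0,0,1]
  ]
}}

```text
t: 10.4
tool_pos: [0.5552, 0.175, 0.1446]
orientation: [3.14, -0.002, -0.038]
ft_force: [0.8, -1.6, 5.9]
grip_width: 0.0211
finger_force: 81.8
```

```bash
python3 q.py
```

```text
10.4 yaw -2.15 F [ 0.82 -1.65  5.89] M [-0.752 -0.197  0.111] j7 -1.8830653622153954 e7 -0.2941208705306053 [0.55519229 0.17496326 0.14459539]
pics/m3.png red 58 [320.15517241 222.20689655] [29.60707374 -2.64014417] slip deg -6.054524725156083
```

>>> {"name": "apply_moves", "arguments": {
  "targets": [
    [0,0,0,3,1],
    [0,0,0,3,1],
    [0,0,0,0,1]
  ]
}}

```text
t: 10.75
tool_pos: [0.5551, 0.1749, 0.1446]
orientation: [3.141, -0.002, -0.142]
ft_force: [0.7, -2.5, 4.9]
grip_width: 0.0205
finger_force: 81.8
```

```bash
python3 q.py
```

```text
10.75 yaw -8.16 F [ 0.7  -2.45  4.95] M [-0.806 -0.184  0.142] j7 -1.9542355966753453 e7 -0.3001707885414362 [0.55513321 0.17489358 0.14459154]
pics/m4.png red 61 [313.39344262 223.32786885] [29.12873257 -5.79782925] slip deg -12.393484653678502
```

The clutch has been slipping for about 12°. I'll add 3° and check by eye that the handle hasn't turned in the fingers.

>>> {"name": "apply_moves", "arguments": {
  "targets": [
    [0,0,0,3,1],
    [0,0,0,0,1]
  ]
}}

```text
t: 11.0
tool_pos: [0.5551, 0.1749, 0.1446]
orientation: [3.141, -0.002, -0.195]
ft_force: [0.4, -1.9, 6.3]
grip_width: 0.0203
finger_force: 81.8
```

```bash
python3 q.py
```

```text
11.0 yaw -11.15 F [ 0.44 -1.9   6.29] M [-0.841 -0.106  0.104] j7 -1.989792987431333 e7 -0.30405580066144466 [0.55509275 0.17485712 0.14456285]
pics/m5.png red 62 [309.91935484 224.06451613] [28.80382241 -7.42282981] slip deg -15.664608645265872
```

View pics/m5.png

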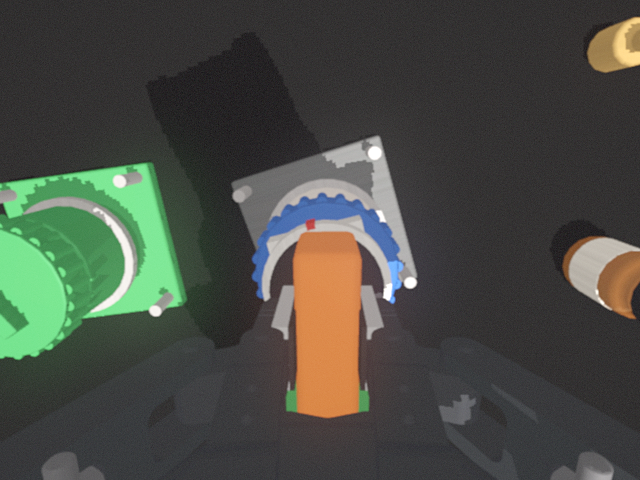

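The handle is still straight in the fingers (columns 294–361). The red mark has moved to (310,224), which is about 15° of slip, and the foot is down on the cap. I'll release and lift away.

>>> {"name": "apply_moves", "arguments": {
  "targets": [
    [0,0,0,0,0.3],
    [0,0,0,0,0],
    [0,0,0,0,-0.5],
    [0,0,0,0,-1],
    [0,0,0,0,-1],
    [0,0,0,0,-1],
    [0,0,-0.2,0,-1],
    [0,0,-0.5,0,-1],
    [0,0,-0.8,0,-1],
    [0,0,-0.8,0,-1],
    [0,0,-0.5,0,-1],
    [0,0,0,0,-1]
  ]
}}

```text
t: 12.25
tool_pos: [0.5563, 0.1764, 0.2598]
orientation: [-3.138, -0.006, -0.196]
ft_force: [0.7, -0.7, -0.7]
grip_width: 0.0851
finger_force: 0.0
```

Run:
```python
from h import *
T=pose();im=cams.snapshot("wrist")[:,:,::-1];cv2.imwrite("pics/e.png",im);print(T[:3,3],telemetry.get_state()['grip_width'])
im=cams.snapshot("scene")[:,:,::-1];cv2.imwrite("pics/s2.png",cv2.resize(im[150:330,260:500],None,fx=3,fy=3))
```

```text
[0.55633473 0.17638712 0.2598162 ] 0.08560167493230454
```

View pics/e.png

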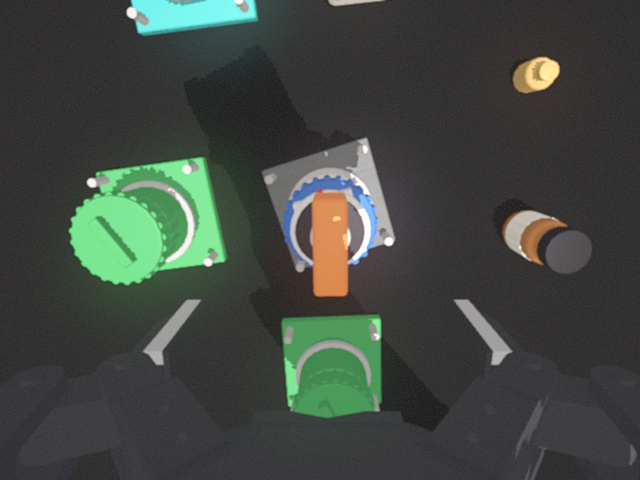

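View pics/s2.png

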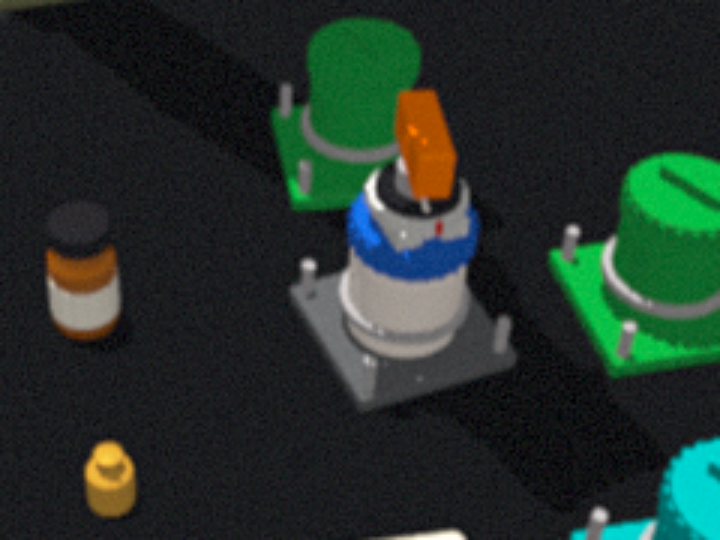

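The wrist view shows the handle at about (330,245) and the red mark near (319,192), still offset. In the scene crop the key stands upright with its foot down on the cap, the red mark is offset from the white mark by some degrees, and the gripper is clear of it.

```bash
python3 -c "
from bench import order
print(order.job_done())"
```

```text
the job is handed in; nothing more can be done
None
```

The job is handed in at about 12 s of the 72 s allowed: the cap is tight, the clutch slipped about 15° (read from the red mark), and the key is released and upright, fully down on the cap, with the jar and weight untouched; no verdict came back.

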